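# Lock the filter cap into the dust pot

### The arm

A 7-joint arm with a two-finger parallel gripper is mounted at the origin on the work surface. World frame = base frame: x ahead of the robot, y to its left, z up, the work surface at z = 0. Lengths are in m, angles in rad, forces in N, time in s.
With the tool pointing down it reaches from about 0.35 to 0.9 m from the base axis. Payload 8.1 kg.
Tool frame: the origin (TCP) lies between the finger pads; the fingertips stand 17 mm ahead of it and the grasp point (between the pads) lies 2 mm behind it; z points along the fingers, y is the direction in which the jaws open and shut (so a half turn about z gives the same grasp; the last joint's range is limited). The gripper opens to 92 mm and grips with 3 to 60 N. Pads are 19 mm wide; open, the fingers measure 130 mm over their backs; the gripper's body (75 mm by 190 mm) begins 47 mm behind the grasp point.
Start: joints at [1.187, 0.434, 0.025, 1.573, -0.012, 1.134, -0.075], TCP at [0.173, -0.601, 0.217] pointing down, gripper open.
Joint ranges: [-2.62, 2.62], [-0.44, 2.09], [-1.27, 1.32], [0.08, 2.57], [-1.32, 4.46], [0.12, 2], [-2.74, 2.74]. Speed limits (rad/s): [2.22, 2.22, 3.01, 3.01, 3.14, 3.14, 3.14].

### API

Orientations are given as a rotation vector (axis times angle).
In Python, from cell import arm gives the robot as it stands. The module is installed in compiled form; this text tells all that it offers.
- The arm moves only by the shell command python3 -m crank 'ROWS' [FORCE]. ROWS is JSON, a list of rows, each a list of 5 numbers: the opening, from 0 (shut) to 1 (fully open), then the shift along the world's x, y, z normalised to -1 to 1, where 1 is 40 cm, then the turn about the world's z normalised to -1 to 1, where 1 is 60 degrees. In form: [[fingers, tx, ty, tz, twist], ...]. A call has exactly 8 rows; each row shifts and turns the commanded pose from where the row before left it; what a row does not reach is not made up. A row lasts 1/12 s, in which the tool goes at most 41.7 mm and 7.16 degrees, less where a joint would pass 70% of its speed; a pose out of reach is approached as far as the arm can. A call with a number of a shift or a turn outside -1 to 1 is refused whole. A call with a gripper value outside its range is refused whole. The fingers move at their own pace and stop on an object; FORCE is the grip in N (left out, the last holds). Time passes only in rows, so rows that do not move let the fingers close, or fill a call up. It gives the time, the measured TCP pose, the force and the opening at its end, in the units of the state.
- arm.observe(): the state, without advancing time (a new reading comes with each control period).
- arm.get_image(name): name is "side" or "top" or "wrist"; returns the picture (480x640x3 uint8, red, green, blue); there is no depth.
- arm.get_calibration(name): a dict with "intrinsics" (3x3 intrinsics, pixels), "extrinsics" (4x4, takes a point from camera to world coordinates). Camera axes: x right, y down, z forward; pixel columns grow to the right and rows downward; lengths in m; the calibration is good to about 2 mm. A picture is of the moment at which its call begins: read the wrist's pose just before it. get_calibration takes no time and is no camera call; for the wrist camera it gives the pose at the moment of the call.
- arm.sign_off(): hands the job in, once; it reports no verdict.
The state is a dict: "clock": time; "joints": joint angles; "dq": joint speeds; "joint_efforts": joint torques, N m; "position": TCP position; "ee_rot": TCP orientation; "force": force on the tool from outside, world axes, zero at the start; "ft_torque": the same for the moment, N m; "width": opening from 0.0 (shut) to 1.0 (fully open).
Only numpy, scipy, OpenCV 4.12 (cv2) and the standard library are available. Lean on these libraries where they do the work, as an engineer would, in place of code of your own. Each camera call takes 0.05 s, during which the arm holds its last target.

### The job

Close the stone-dust pot on the carving bench: take the loose filter cap by its blue bar, set it into the collar on the pot so its two white lugs drop down the two notches (feel for them, the collar is never clamped at quite the same angle), press it down gently against the spring and turn it about a quarter turn clockwise, seen from above, until you feel the stop, so that the lugs click up into their pockets. Never force the cap against the pot, let go of it locked, and leave the tin, the stone offcut and the mallet where they are.

Things in the scene. Friction and masses are not known exactly. Their poses are not given: they have to be found in the camera images.
- pot: Grey round dust pot fixed to the bench, 218 mm across, 78 mm high; origin on its axis at the bench, z up. On top an aluminium collar, 104 mm across, top face 100 mm above the bench, bore 60 mm. It is clamped by hand: the line through its two opposite notches stands within 17 degrees (0.3 rad) either way of the pot's x axis; that angle is not measured.
- port (a point): Centre of the collar's top face, on the pot's axis; axes as the pot's. Notches 13 mm wide reach 40 mm from the axis (red dots); a wall bars turning counter-clockwise from them. Clockwise, lugs pass under a lip 8 mm thick to 14 mm wide pockets (green dots), where they can rise 4 mm against an end stop. The stop is adjustable: the turn ends 69 to 87 degrees from the notches, not measured.
- plate (a point): Centre of the top of the black sprung plate in the bore, at rest 10 mm below the collar's top face (the point given does not move with it). It pushes up with 3.5 N at once and 0.75 N more per mm; hard stop 9 mm lower (10 N). Pushed 6 mm down (8 N), the lugs can pass under the lip.
- cap_mid (a point): Centre of the loose filter cap (56 mm high, about 0.18 kg), on its axis, 28 mm above its underside, z up. Lower 24 mm: grey round plug 56 mm across. Above: blue bar grip 50 mm long (x), 16 mm thick (y), 32 mm high, its top 28 mm above this point. Two white lugs point along +x and -x; the cap fits either way round.
- cap_foot (a point): Centre of the cap's underside; axes as cap_mid. Lugs are 2 to 8 mm above it, 10 mm wide, out to 37 mm from the axis. Its height above the bench: lugs resting on the collar's top 98 mm; meeting the sprung plate, lugs in the notches, 90 mm; lugs clear under the lip below 84 mm; plate at its hard stop 81 mm; locked in the pockets 88 mm.
- tin_center (a point): Middle of a tin standing on the bench, 64 mm across, 85 mm high; to be left alone.
- stone_center (a point): Middle of a pale stone offcut, 60 x 50 x 45 mm, on the bench; to be left alone.
- mallet_head (a point): Middle of the head of a wooden mallet lying on the bench, head 68 mm thick and 100 mm long (along x), handle 170 mm long along -x; to be left alone.
Things that resemble listed ones, but are neither listed nor needed, are in the scene too. What is shaped like the part that bears cap_mid but orange, red or yellow is not meant.

How it is judged:
By the outcome, as a careful person would: the job done as asked, in the order asked, and still so for the second after the job is handed in, with the robot touching nothing.
It also fails if it takes over 70 s, if anything falls off the work surface, if the arm or the gripper's body presses on something with over 40 N, if the wrist force passes 120 N, or if a joint passes its speed limit or range.

## Working session

There is one attempt and no reset: what is moved stays moved. The work goes in short steps, Python scripts to look and compute and a shell command to move; the robot and the scene stay as the last step left them, time stands still between calls to the robot, and variables do not carry over. Pictures are saved under pics/ and viewed, and the job is handed in when it is done.

```bash
mkdir -p pics
python3 - <<'E'
from cell import arm
import cv2
s=arm.observe();print({k:s[k] for k in('clock','position','ee_rot','force','width')})
for n in('side','top','wrist'):
    c=arm.get_calibration(n);print(n,c)
    cv2.imwrite(f'pics/{n}0.png',arm.get_image(n)[:,:,::-1])
E
```

```text
{'clock': 0.0, 'position': array([ 0.17300332, -0.60002107,  0.21663149]), 'ee_rot': array([-3.10913758e+00, -4.39312447e-01,  5.54079031e-04]), 'force': array([-0.45375935, -0.14280477, -0.63827216]), 'width': 0.9996613685641533}
side {'intrinsics': array([[486.36688805,   0.        , 317.37876812],
       [  0.        , 486.36688805, 244.04603622],
       [  0.        ,   0.        ,   1.        ]]), 'extrinsics': array([[ 9.87092307e-01, -9.15773155e-02,  1.31386348e-01,
         4.67493882e-01],
       [-1.60152108e-01, -5.62989388e-01,  8.10798527e-01,
        -9.58502505e-01],
       [-2.81633095e-04, -8.21374789e-01, -5.70388794e-01,
         6.71178303e-01],
       [ 0.00000000e+00,  0.00000000e+00,  0.00000000e+00,
         1.00000000e+00]])}
top {'intrinsics': array([[547.45866468,   0.        , 316.11416536],
       [  0.        , 547.45866468, 252.02902508],
       [  0.        ,   0.        ,   1.        ]]), 'extrinsics': array([[-0.02138497, -0.98834026,  0.15075219,  0.43561375],
       [-0.9997673 ,  0.0207128 , -0.00602773, -0.10287661],
       [ 0.00283495, -0.15084601, -0.98855321,  1.17990784],
       [ 0.        ,  0.        ,  0.        ,  1.        ]])}
wrist {'intrinsics': array([[333.97356231,   0.        , 317.23605386],
       [  0.        , 333.97356231, 241.45108569],
       [  0.        ,   0.        ,   1.        ]]), 'extrinsics': array([[ 2.76934285e-01, -9.14334622e-01, -2.95465058e-01,
         2.54598882e-01],
       [-9.60888834e-01, -2.63588942e-01, -8.49324339e-02,
        -5.78277769e-01],
       [-2.24657175e-04,  3.07429778e-01, -9.51570744e-01,
         3.84155620e-01],
       [ 0.00000000e+00,  0.00000000e+00,  0.00000000e+00,
         1.00000000e+00]])}
```

View pics/side0.png

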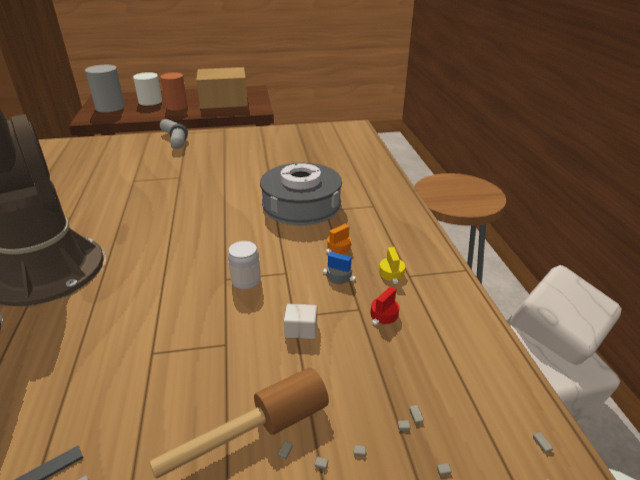

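View pics/top0.png

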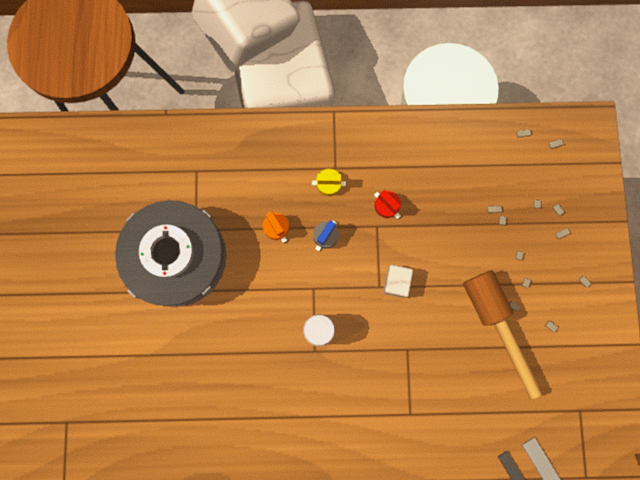

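View pics/wrist0.png

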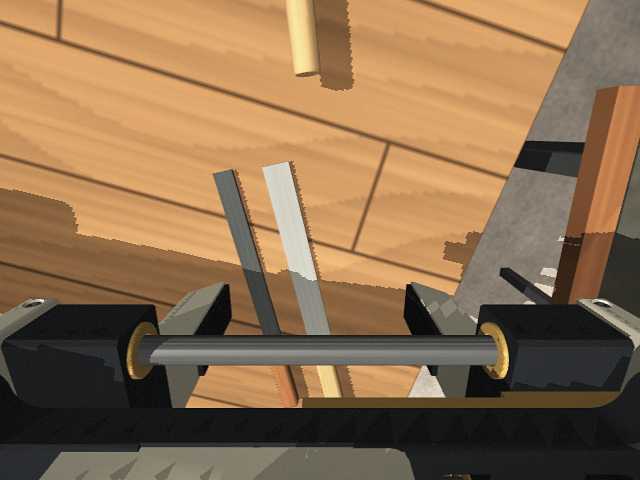

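Candidates in the top view: blue (326,234), orange (276,226), yellow (329,181) and red (388,205). The blue bar on a grey plug is the one described. I'll check it in a close crop.

Run:
```python
import cv2,numpy as np
t=cv2.imread('pics/top0.png');s=cv2.imread('pics/side0.png')
a=cv2.resize(t[205:265,290:360],None,fx=8,fy=8,interpolation=cv2.INTER_CUBIC)[:,:400]
b=cv2.resize(t[215:285,130:200],None,fx=8,fy=8,interpolation=cv2.INTER_CUBIC)
cv2.imwrite('pics/capc.png',cv2.resize(t[210:260,295:360],None,fx=12,fy=12,interpolation=cv2.INTER_CUBIC))
cv2.imwrite('pics/colc.png',b)
cv2.imwrite('pics/sidec.png',cv2.resize(s[215:295,310:390],None,fx=7,fy=7,interpolation=cv2.INTER_CUBIC))
```

```text
(no output)
```

View pics/capc.png

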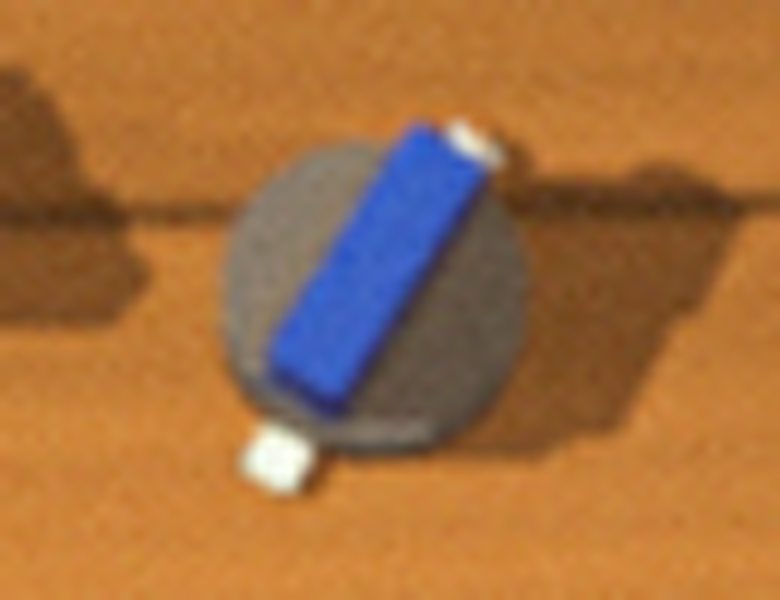

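View pics/colc.png

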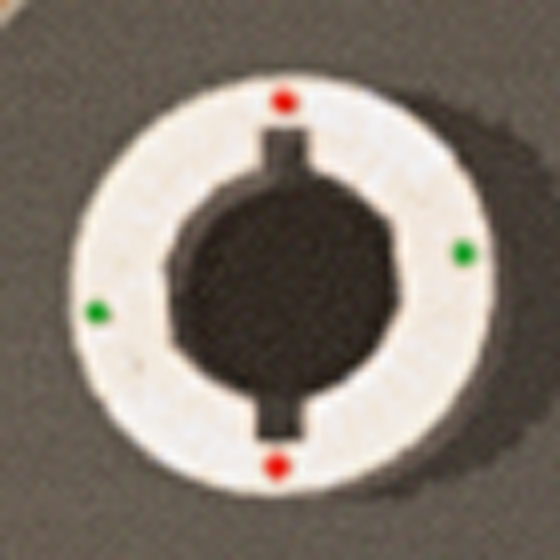

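View pics/sidec.png

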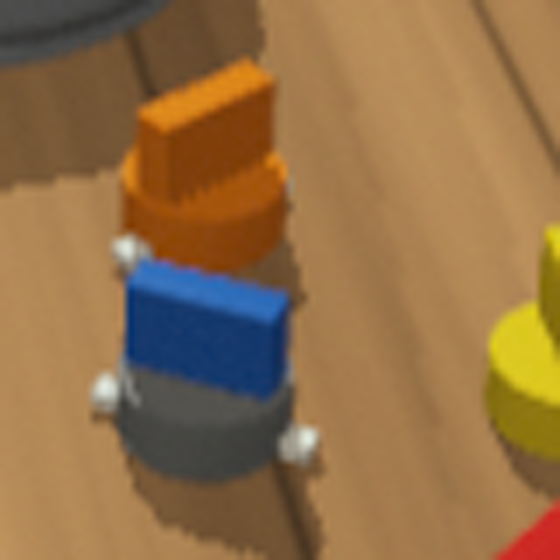

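```bash
cat > h.py <<'E'
import numpy as np
from cell import arm
def w(n,u,v,z,c=None):
    c=c or arm.get_calibration(n);K=c['intrinsics'];T=c['extrinsics']
    d=T[:3,:3]@np.linalg.solve(K,[u,v,1.]);o=T[:3,3]
    return o+d*(z-o[2])/d[2]
def cr(p,s,off): return [(p[i]+.5)/s-.5+off[i] for i in(0,1)]
E
python3 - <<'E'
from h import *
P=lambda p,z:w('top',*cr(p,12,(295,210)),z)
a=[P(p,.056) for p in [(418,124),(486,170),(335,400),(270,362)]]
print('bar',np.round(a,4),np.mean(a,0))
x=((a[0]+a[1])-(a[2]+a[3]));print('yaw bar',np.degrees(np.arctan2(x[1],x[0])))
l=[P(p,.008) for p in [(278,455)]];print('lug',l)
print('plug c',P((375,290),.024), P((222,290),.024),P((528,290),.024))
Q=lambda p:w('top',*cr(p,8,(130,215)),.1)
r=[Q(p) for p in[(284,102),(277,467),(463,253),(97,312)]];print(np.round(r,4))
c=np.mean(r,0);print('collar',c)
for i,j in((0,1),(2,3)):
    x=r[i]-r[j];print(np.degrees(np.arctan2(x[1],x[0])),np.linalg.norm(x))
# side checks
S=lambda p,z:w('side',*cr(p,7,(310,215)),z)
b=[S(p,.056) for p in[(148,262),(289,293),(270,317),(127,282)]];print('side bar',np.mean(b,0),np.round(b,4))
E
```

```text
bar [[ 0.6746 -0.139   0.056 ]
 [ 0.6661 -0.1506  0.056 ]
 [ 0.626  -0.1233  0.056 ]
 [ 0.6329 -0.1122  0.056 ]] [ 0.64991254 -0.13129125  0.056     ]
yaw bar -33.456074947516285
lug [array([ 0.62427729, -0.11369247,  0.008     ])]
plug c [ 0.65123121 -0.13154809  0.024     ] [ 0.65180207 -0.10418105  0.024     ] [ 0.65066027 -0.15891881  0.024     ]
[[0.6568 0.1927 0.1   ]
 [0.5647 0.1925 0.1   ]
 [0.6175 0.1472 0.1   ]
 [0.6045 0.2381 0.1   ]]
collar [0.61087484 0.19263866 0.1       ]
0.07931645556872696 0.09214644613978794
-81.86382779654186 0.09180231072234987
side bar [ 0.64850681 -0.13503214  0.056     ] [[ 0.6329 -0.1185  0.056 ]
 [ 0.6724 -0.1414  0.056 ]
 [ 0.6641 -0.1525  0.056 ]
 [ 0.6246 -0.1278  0.056 ]]
```

Run:
```python
import cv2
s=cv2.imread('pics/side0.png')
cv2.imwrite('pics/sidepot.png',cv2.resize(s[155:225,255:350],None,fx=8,fy=8,interpolation=cv2.INTER_CUBIC))
```

```text
(no output)
```

View pics/sidepot.png

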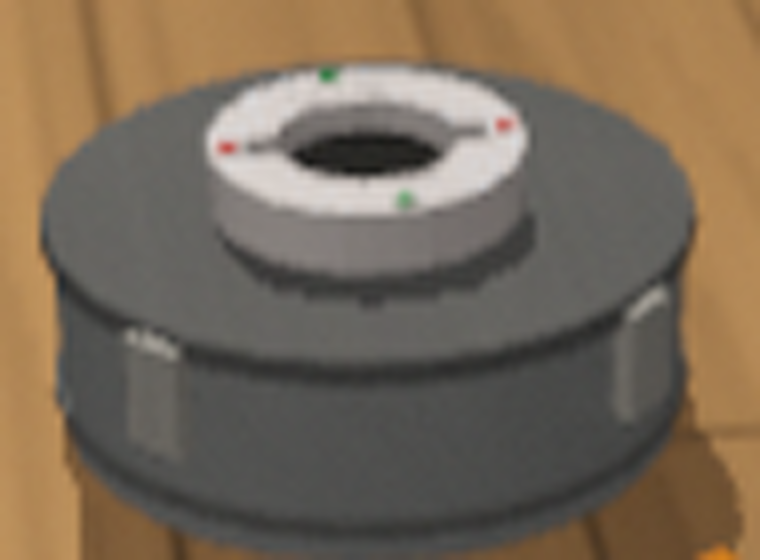

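Run:
```python
from h import *
S=lambda p:w('side',*cr(p,8,(255,155)),.1)
r=[S(p) for p in[(504,126),(227,148),(404,200),(330,75)]];print(np.round(r,4),np.mean(r,0))
for i,j in((0,1),(2,3)):
    x=r[i]-r[j];print(np.degrees(np.arctan2(x[1],x[0])),np.linalg.norm(x))
from scipy.spatial.transform import Rotation as R
o=arm.observe();print(R.from_rotvec(o['ee_rot']).as_matrix().round(3),o['position'])
```

```text
[[0.6541 0.1894 0.1   ]
 [0.5624 0.1881 0.1   ]
 [0.6142 0.1424 0.1   ]
 [0.6023 0.237  0.1   ]] [0.60824669 0.18922044 0.1       ]
0.8520330266070567 0.09167979794104295
-82.834575851877 0.09526971644583562
[[ 0.961  0.277 -0.   ]
 [ 0.277 -0.961  0.001]
 [-0.    -0.001 -1.   ]] [ 0.17303756 -0.60018481  0.21686399]
```

```bash
python3 -m crank '[[0.5,0.07,0.07,0,0.119],[0.5,0.07,0.07,0,0.119],[0.5,0.07,0.07,0,0.119],[0.5,0.07,0.07,0,0.119],[0.5,0.07,0.07,0,0.119],[0.5,0.07,0.07,0,0.119],[0.5,0.07,0.07,0,0.119],[0.5,0.07,0.07,0,0.119]]' 20
```

```text
clock: 0.82
position: [0.3981, -0.3749, 0.2174]
ee_rot: [2.516, 1.881, -0.0]
force: [0.7, -0.6, 0.2]
width: 0.514
```

```bash
python3 -m crank '[[0.5,0.07,0.07,0,0.119],[0.5,0.07,0.07,0,0.119],[0.5,0.07,0.07,0,0.119],[0.5,0.07,0.07,0,0.119],[0.5,0.07,0.07,0,0.119],[0.5,0.07,0.07,0,0.119],[0.5,0.07,0.07,0,0.119],[0.5,0.07,0.07,0,0.119]]'
python3 -m crank '[[0.5,0.06,0.04,-0.05,0.119],[0.5,0,0,-0.05,0.119],[0.5,0,0,0,0.03],[0.5,0,0,0,0],[0.5,0,0,0,0],[0.5,0,0,0,0],[0.5,0,0,0,0],[0.5,0,0,0,0]]'
python3 - <<'E'
from h import *
import cv2,pickle
o=arm.observe();print(o['position'],o['joints'].round(2),o['force'])
from scipy.spatial.transform import Rotation as R
print(R.from_rotvec(o['ee_rot']).as_matrix().round(3))
c=arm.get_calibration('wrist');pickle.dump(c,open('w1.pkl','wb'))
cv2.imwrite('pics/w1.png',arm.get_image('wrist')[:,:,::-1])
E
```

```text
clock: 1.48
position: [0.6221, -0.1512, 0.2172]
ee_rot: [-1.312, -2.854, 0.0]
force: [0.7, -0.4, -0.0]
width: 0.497
clock: 2.15
position: [0.6454, -0.1369, 0.1783]
ee_rot: [0.91, 3.006, -0.0]
force: [0.1, -0.2, -0.1]
width: 0.498
[ 0.64538238 -0.13693155  0.17827297] [ 0.51  0.6  -0.61  1.49  0.36  1.16  0.82] [ 0.08775157 -0.21482047 -0.12460829]
[[-0.832  0.554  0.001]
 [ 0.554  0.832 -0.001]
 [-0.001  0.    -1.   ]]
```

View pics/w1.png

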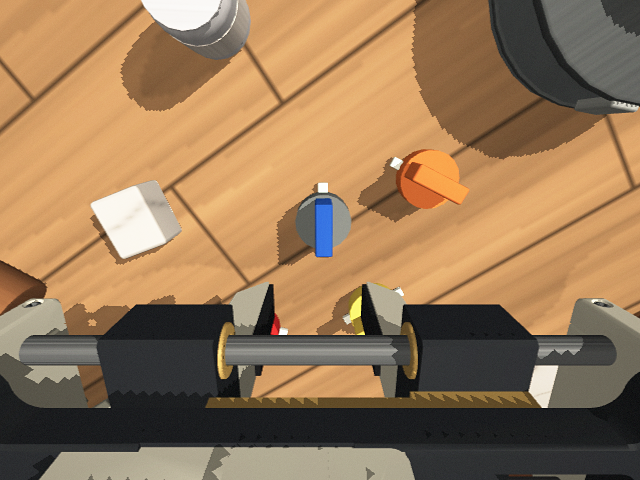

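Run:
```python
from h import *
import cv2
a=cv2.imread('pics/w1.png');cv2.imwrite('pics/w1c.png',cv2.resize(a[175:270,285:365],None,fx=6,fy=6,interpolation=cv2.INTER_CUBIC))
```

```text
(no output)
```

View pics/w1c.png

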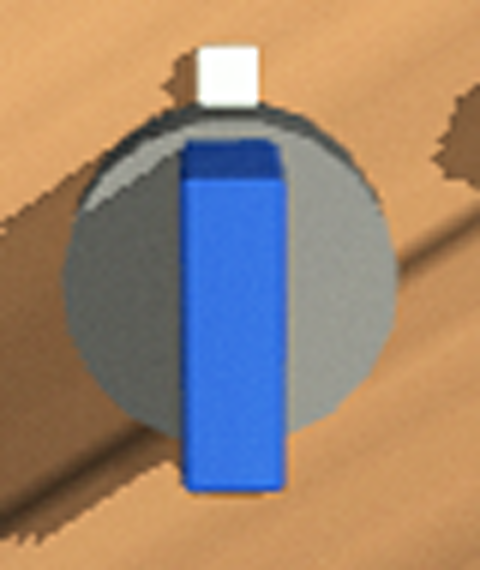

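Run:
```python
from h import *
import pickle
c=pickle.load(open('w1.pkl','rb'))
P=lambda p,z:w('wrist',*cr(p,6,(285,175)),z,c)
a=[P(p,.056) for p in[(182,180),(285,180),(286,491),(186,491)]]
m=np.mean(a,0);x=a[0]+a[1]-a[2]-a[3];print(m,np.degrees(np.arctan2(x[1],x[0])),np.linalg.norm(x)/2,np.linalg.norm(a[0]-a[1]))
l=P((228,77),.008);print(l)
o=arm.observe()['position'];print(m-o,(m-o)/.4)
```

```text
[ 0.64998917 -0.13363293  0.056     ] 147.10699257533193 0.048677024033760716 0.01510868042317276
[ 0.62309205 -0.11628991  0.008     ]
[ 0.00467078  0.0032154  -0.12215207] [ 0.01167696  0.00803851 -0.30538018]
```

```bash
python3 -m crank '[[0.5,0.0117,0.008,-0.04,0.012],[0.5,0,0,-0.08,0],[0.5,0,0,-0.08,0],[0.5,0,0,-0.06,0],[0.5,0,0,-0.04,0],[0.5,0,0,-0.02,0],[0.5,0,0,-0.012,0],[0.5,0,0,0,0]]'
python3 - <<'E'
from h import *
import cv2
cv2.imwrite('pics/s2.png',arm.get_image('side')[150:350,230:450,::-1].repeat(3,0).repeat(3,1)[:600])
cv2.imwrite('pics/w2.png',arm.get_image('wrist')[:,:,::-1])
E
```

```text
clock: 2.87
position: [0.6497, -0.1331, 0.044]
ee_rot: [-0.888, -3.013, -0.0]
force: [-0.0, 0.1, -0.2]
width: 0.501
```

View pics/w2.png

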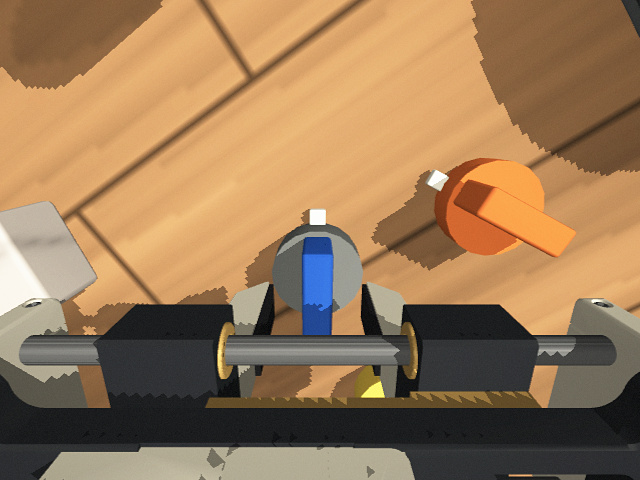

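View pics/s2.png

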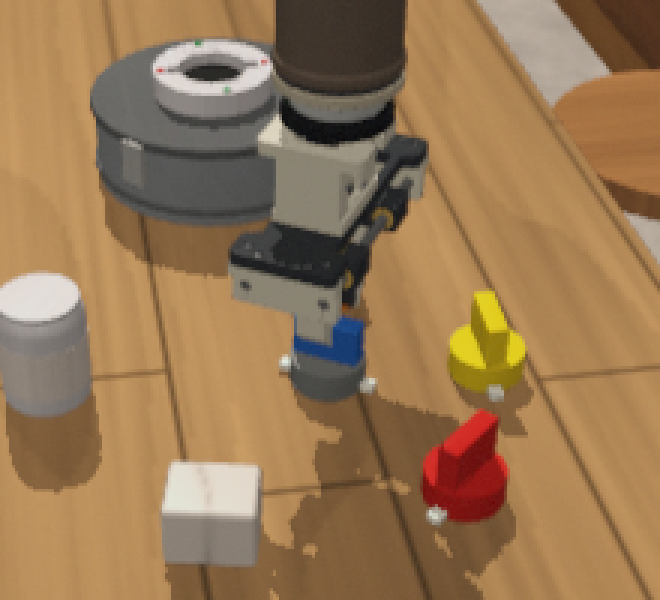

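```bash
python3 -m crank '[[0,0,0,0,0],[0,0,0,0,0],[0,0,0,0,0],[0,0,0,0,0],[0,0,0,0,0],[0,0,0,0,0],[0,0,0,0,0],[0,0,0,0,0]]' 35
python3 -m crank '[[0,0,0,0.02,0],[0,0,0,0.05,0],[0,0,0,0.09,0],[0,0,0,0.09,0],[0,0,0,0.09,0],[0,0,0,0.03,0],[0,0,0,0,0],[0,0,0,0,0]]'
python3 - <<'E'
from h import *
import cv2,pickle
o=arm.observe();print(o['position'],o['force'],o['ft_torque'],o['width'])
c=arm.get_calibration('wrist');pickle.dump(c,open('w3.pkl','wb'))
cv2.imwrite('pics/w3.png',arm.get_image('wrist')[:,:,::-1])
E
```

```text
clock: 3.63
position: [0.65, -0.1333, 0.0448]
ee_rot: [0.889, 3.013, 0.0]
force: [-0.0, 0.4, 2.1]
width: 0.151
clock: 4.3
position: [0.6497, -0.1334, 0.1927]
ee_rot: [0.889, 3.013, -0.0]
force: [-0.9, -0.2, -2.8]
width: 0.155
[ 0.64970279 -0.13344796  0.19265386] [-0.91764662 -0.18818632 -2.81949386] [ 0.0170856  -0.12031065  0.00122732] 0.15545160197650051
```

View pics/w3.png

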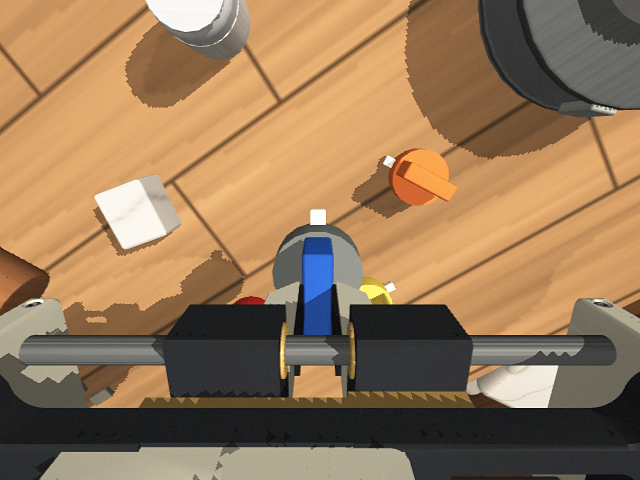

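```bash
python3 -m crank '[[0,-0.012,0.05,0,0.08],[0,-0.012,0.1,0,0.08],[0,-0.012,0.1,0,0.08],[0,-0.012,0.1,0,0.08],[0,-0.012,0.1,0,0.08],[0,-0.012,0.1,0,0.08],[0,-0.012,0.1,0,0.075],[0,-0.012,0.1,0,0]]'
python3 -m crank '[[0,-0.003,0.05,0,0],[0,0,0.01,0,0],[0,0,0,0,0],[0,0,0,0,0],[0,0,0,0,0],[0,0,0,0,0],[0,0,0,0,0],[0,0,0,0,0]]'
python3 - <<'E'
from h import *
import cv2,pickle
o=arm.observe();print(o['position'],o['force'],o['ft_torque'],o['width'],o['joints'].round(2))
c=arm.get_calibration('wrist');pickle.dump(c,open('w4.pkl','wb'))
cv2.imwrite('pics/w4.png',arm.get_image('wrist')[:,:,::-1])
cv2.imwrite('pics/s4.png',arm.get_image('side')[:,:,::-1])
E
```

```text
clock: 5.02
position: [0.6098, 0.1675, 0.19]
ee_rot: [0.019, -3.138, 0.002]
force: [1.0, 0.3, -2.3]
width: 0.159
clock: 5.68
position: [0.6105, 0.1895, 0.1926]
ee_rot: [0.009, -3.142, 0.001]
force: [0.5, -0.3, -2.3]
width: 0.155
[0.61052686 0.18952184 0.19255638] [ 0.51160638 -0.30592949 -2.29203968] [ 0.0841646  -0.14598059 -0.00650548] 0.15456903205195144 [ 0.1   0.6  -0.78  1.52  0.44  1.2   0.83]
```

View pics/w4.png

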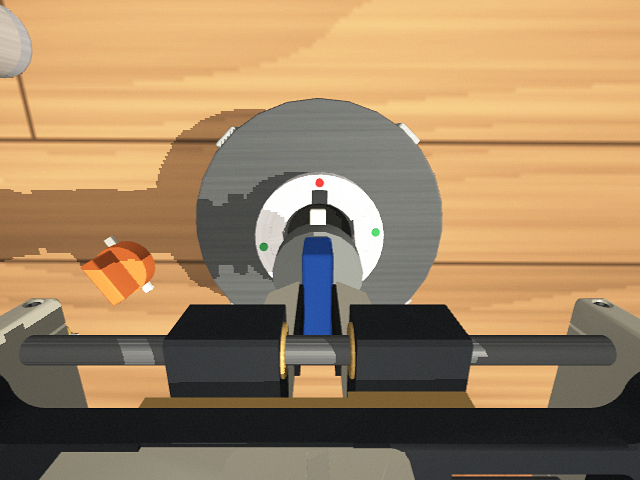

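View pics/s4.png

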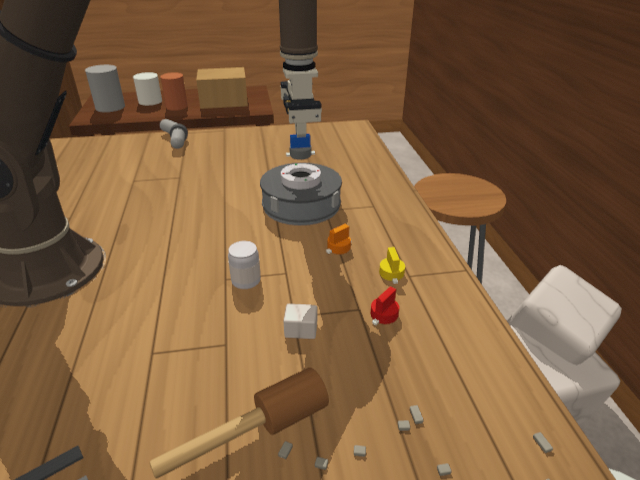

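Run:
```python
from h import *
import cv2
a=cv2.imread('pics/w4.png');cv2.imwrite('pics/w4c.png',cv2.resize(a[165:275,250:390],None,fx=5.5,fy=5.5,interpolation=cv2.INTER_CUBIC))
```

```text
(no output)
```

View pics/w4c.png

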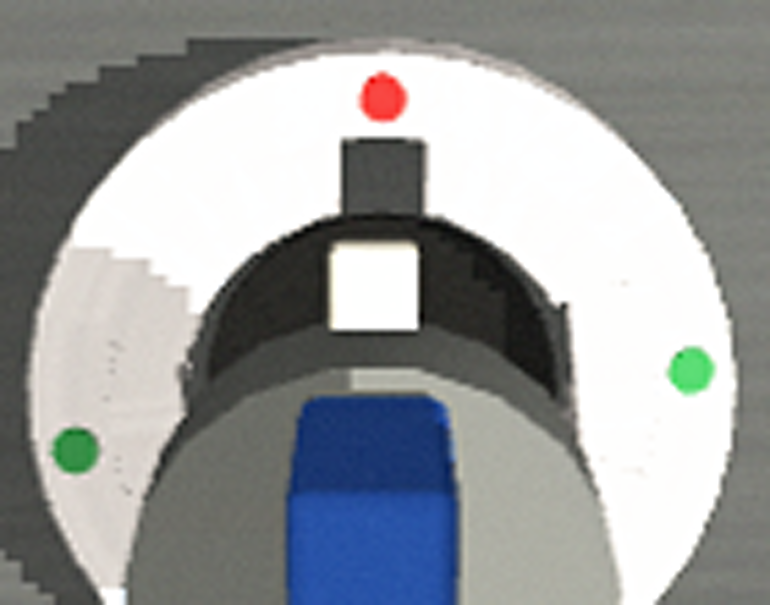

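Run:
```python
from h import *
import pickle
c=pickle.load(open('w4.pkl','rb'))
P=lambda p,z:w('wrist',*cr(p,5.5,(250,165)),z,c)
r,g1,g2=[P(p,.1) for p in[(383,97),(691,371),(75,450)]]
ce=(g1+g2)/2
x=g1-g2;print('green',g1,g2,ce,np.degrees(np.arctan2(x[1],x[0])),np.linalg.norm(x))
y=r-ce;print('red',r,np.degrees(np.arctan2(y[1],y[0])),np.linalg.norm(y))
n1,n2=P((342,138),.1),P((426,138),.1);print('notch end mid',(n1+n2)/2,np.linalg.norm(n1-n2))
# outer circle of the collar top edge: left x=28@y385?, right 737
for zf in(.147,.149,.151):
  l=[P(p,zf+.008) for p in[(328,242),(420,242),(420,331),(328,331)]]
  print('lug end',(l[0]+l[1])/2,np.linalg.norm(l[0]-l[1]))
```

```text
green [0.60366485 0.23500499 0.1       ] [0.61652415 0.1436764  0.1       ] [0.6100945  0.18934069 0.1       ] 98.01470514426808 0.09222945614873584
red [0.56380845 0.18931993 0.1       ] -179.97429665808986 0.046286056073583666
notch end mid [0.56957936 0.18950492 0.1       ] 0.011898077544408614
lug end [0.57264207 0.18813499 0.155     ] 0.01045667694096766
lug end [0.57220761 0.18813338 0.157     ] 0.010354662084982256
lug end [0.57177314 0.18813178 0.159     ] 0.010252647228996853
```

```bash
python3 -m crank '[[0,0.001,0.0025,0,-0.005],[0,0,0,-0.03,0],[0,0,0,-0.04,0],[0,0,0,-0.03,0],[0,0,0,-0.01,0],[0,0,0,0,0],[0,0,0,0,0],[0,0,0,0,0]]'
python3 - <<'E'
from h import *
import cv2,pickle
o=arm.observe();print(o['position'],o['force'],o['ft_torque'],o['ee_rot'])
c=arm.get_calibration('wrist');pickle.dump(c,open('w5.pkl','wb'))
a=arm.get_image('wrist')[:,:,::-1];cv2.imwrite('pics/w5.png',a)
cv2.imwrite('pics/w5c.png',cv2.resize(a[150:290,230:400],None,fx=4.2,fy=4.2,interpolation=cv2.INTER_CUBIC))
E
```

```text
clock: 6.45
position: [0.611, 0.192, 0.1493]
ee_rot: [-0.004, 3.141, 0.001]
force: [-0.8, -0.3, -1.3]
width: 0.153
[0.61103876 0.19203373 0.14929595] [-0.83099161 -0.31769084 -1.25675068] [ 0.05398975 -0.15572378  0.02823812] [-3.53764128e-03  3.14066627e+00  9.27301146e-04]
```

View pics/w5c.png

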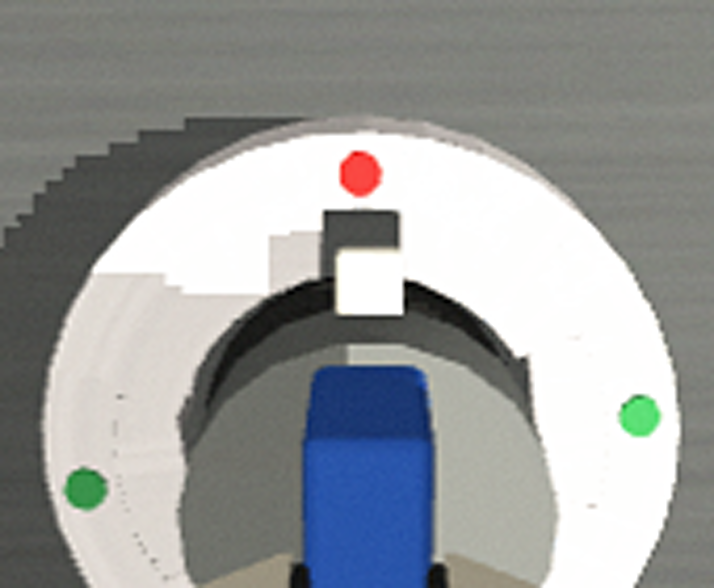

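Run:
```python
from h import *
import pickle
c=pickle.load(open('w5.pkl','rb'))
P=lambda p,z:w('wrist',*cr(p,4.2,(230,150)),z,c)
r,g1,g2=[P(p,.1) for p in[(360,174),(640,416),(86,489)]]
ce=(g1+g2)/2
x=g1-g2;print('green',ce,np.degrees(np.arctan2(x[1],x[0])),np.linalg.norm(x))
y=r-ce;print('red',r,np.degrees(np.arctan2(y[1],y[0])),np.linalg.norm(y))
zf=.1485-.0445
l=[P(p,zf+.008) for p in[(335,248),(404,248)]]
print('lug end',(l[0]+l[1])/2,np.linalg.norm(l[0]-l[1]))
for i in range(3):
  o=arm.observe();print(o['position'],o['clock'])
```

```text
green [0.61014176 0.18945298 0.1       ] 98.14012260356536 0.09225855889062065
red [0.5640751  0.18933739 0.1       ] -179.85623189498995 0.04606680450319288
lug end [0.57311841 0.19082492 0.112     ] 0.01025444803681736
[0.6110875  0.19205729 0.14942673] 6.5
[0.6110875  0.19205729 0.14942673] 6.5
[0.6110875  0.19205729 0.14942673] 6.5
```

```bash
python3 -m crank '[[0,0,-0.0034,0,0],[0,0,0,0,0],[0,0,0,-0.004,0],[0,0,0,-0.004,0],[0,0,0,-0.004,0],[0,0,0,0,0],[0,0,0,0,0],[0,0,0,0,0]]'
python3 - <<'E'
from h import *
import cv2,pickle
o=arm.observe();print(o['position'],o['force'],o['ft_torque'],o['ee_rot'])
c=arm.get_calibration('wrist');pickle.dump(c,open('w6.pkl','wb'))
a=arm.get_image('wrist')[:,:,::-1]
cv2.imwrite('pics/w6c.png',cv2.resize(a[150:290,230:400],None,fx=4.2,fy=4.2,interpolation=cv2.INTER_CUBIC))
E
```

```text
clock: 7.17
position: [0.6106, 0.1903, 0.1438]
ee_rot: [0.003, -3.142, -0.0]
force: [-0.3, -0.4, -1.8]
width: 0.153
[0.61063903 0.19033179 0.1438142 ] [-0.31075724 -0.44275549 -1.83343014] [ 0.13556601 -0.10208653 -0.01985915] [ 3.43396927e-03 -3.14152532e+00 -7.77703001e-05]
```

View pics/w6c.png

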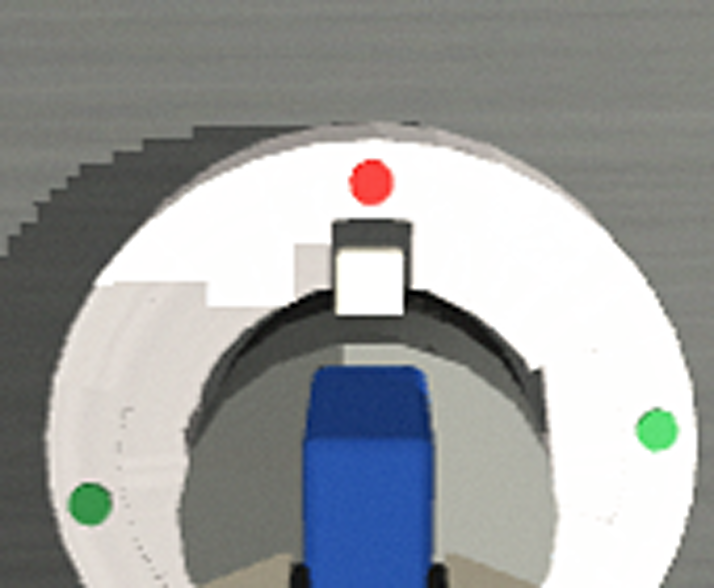

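```bash
python3 -m crank '[[0,0,0,-0.003,0],[0,0,0,-0.003,0],[0,0,0,-0.003,0],[0,0,0,0,0],[0,0,0,0,0],[0,0,0,0,0],[0,0,0,0,0],[0,0,0,0,0]]'
python3 -c "
from h import *
o=arm.observe();print(o['position'],o['force'],o['ft_torque'])"
```

```text
clock: 7.88
position: [0.6107, 0.1903, 0.1403]
ee_rot: [-0.003, 3.141, 0.0]
force: [0.1, 0.4, -1.9]
width: 0.156
[0.61071911 0.19031563 0.14033058] [ 0.14032651  0.43537736 -1.87644112] [ 0.08677457 -0.14854906  0.01216052]
```

```bash
python3 -m crank '[[0,0,0,-0.003,0],[0,0,0,-0.003,0],[0,0,0,-0.003,0],[0,0,0,-0.003,0],[0,0,0,0,0],[0,0,0,0,0],[0,0,0,0,0],[0,0,0,0,0]]'
python3 -c "
from h import *
o=arm.observe();print(o['position'],o['force'],o['ft_torque'])"
```

```text
clock: 8.55
position: [0.6107, 0.1903, 0.1355]
ee_rot: [-0.003, 3.141, 0.0]
force: [-0.6, 0.2, -1.2]
width: 0.154
[0.61071215 0.19032052 0.13551453] [-0.55613013  0.20714137 -1.15086492] [ 0.07799164 -0.14083111 -0.01146795]
```

```bash
python3 -m crank '[[0,0,0,-0.003,0],[0,0,0,-0.003,0],[0,0,0,-0.003,0],[0,0,0,0,0],[0,0,0,0,0],[0,0,0,0,0],[0,0,0,0,0],[0,0,0,0,0]]'
python3 -c "
from h import *
o=arm.observe();print(o['position'],o['force'],o['ft_torque'])"
```

```text
clock: 9.22
position: [0.6109, 0.1904, 0.1321]
ee_rot: [-0.003, 3.141, 0.001]
force: [0.9, 0.2, 3.2]
width: 0.156
[0.61088684 0.19044653 0.13209226] [0.87193955 0.23845572 3.23763117] [ 0.23651142 -0.22199457 -0.07187224]
```

```bash
python3 -m crank '[[0,0,0,-0.003,0],[0,0,0,-0.003,0],[0,0,0,-0.003,0],[0,0,0,-0.003,0],[0,0,0,0,0],[0,0,0,0,0],[0,0,0,0,0],[0,0,0,0,0]]'
python3 -c "
from h import *
o=arm.observe();print(o['position'],o['force'],o['ft_torque'])"
```

```text
clock: 9.88
position: [0.6109, 0.1905, 0.1274]
ee_rot: [-0.003, 3.141, 0.001]
force: [-0.6, 0.4, 7.2]
width: 0.162
[0.61089858 0.19052586 0.12742828] [-0.55624464  0.39524337  7.16131192] [ 0.11060724 -0.11295731  0.03817746]
```

```bash
python3 -m crank '[[0,0,0,0,-0.03],[0,0,0,0,-0.05],[0,0,0,0,-0.05],[0,0,0,0,-0.05],[0,0,0,0,-0.05],[0,0,0,0,-0.03],[0,0,0,0,0],[0,0,0,0,0]]'
python3 -c "
from h import *
o=arm.observe();print(o['position'],o['force'],o['ft_torque'],o['joints'].round(2))"
```

```text
clock: 10.55
position: [0.611, 0.1903, 0.1275]
ee_rot: [0.423, 3.112, 0.0]
force: [0.7, -0.1, 7.4]
width: 0.157
[0.61100071 0.19033244 0.12745565] [ 0.73035856 -0.1439294   7.40460497] [ 0.02080973 -0.14013964  0.02226008] [ 0.05  0.64 -0.68  1.6   0.44  1.07  0.55]
```

```bash
python3 -m crank '[[0,0,0,0,-0.06],[0,0,0,0,-0.08],[0,0,0,0,-0.08],[0,0,0,0,-0.08],[0,0,0,0,-0.08],[0,0,0,0,-0.06],[0,0,0,0,0],[0,0,0,0,0]]'
python3 -c "
from h import *
o=arm.observe();print(o['position'],o['force'],o['ft_torque'],o['joints'].round(2))
r=o['ee_rot'];print(np.degrees(2*np.arctan2(r[1],r[0])))"
```

```text
clock: 11.22
position: [0.611, 0.1903, 0.1275]
ee_rot: [1.123, 2.933, 0.0]
force: [-0.6, -0.2, 6.3]
width: 0.153
[0.61097201 0.19031615 0.12746182] [-0.59292635 -0.24658565  6.25571071] [-0.06443552 -0.09389738 -0.00182418] [-0.02  0.61 -0.57  1.6   0.37  1.04  0.15]
138.0960115881464
```

```bash
python3 -m crank '[[0,0,0,0,-0.06],[0,0,0,0,-0.08],[0,0,0,0,-0.08],[0,0,0,0,-0.08],[0,0,0,0,-0.06],[0,0,0,0,-0.03],[0,0,0,0,0],[0,0,0,0,0]]'
python3 -c "
from h import *
o=arm.observe();print(o['position'],o['force'],o['ft_torque'],o['joints'].round(2))
r=o['ee_rot'];print(np.degrees(2*np.arctan2(r[1],r[0])))"
```

```text
clock: 11.88
position: [0.611, 0.1903, 0.1275]
ee_rot: [1.694, 2.645, 0.001]
force: [-0.0, -0.7, 6.1]
width: 0.158
[0.61102246 0.19028741 0.12745118] [-0.04766486 -0.66787962  6.14845342] [-0.06627974 -0.08033444  0.01397204] [-0.08  0.59 -0.47  1.61  0.3   1.02 -0.21]
114.70683030197505
```

```bash
cat > st.py <<'E'
from h import *
o=arm.observe();r=o['ee_rot'];print(o['clock'],o['position'].round(4),o['force'].round(2),o['ft_torque'].round(3),'turned',180.13-np.degrees(2*np.arctan2(r[1],r[0]))%360, 'w',round(o['width'],3))
E
python3 -m crank '[[0,0,0,0,-0.017],[0,0,0,0,-0.017],[0,0,0,0,-0.017],[0,0,0,0,-0.017],[0,0,0,0,0],[0,0,0,0,0],[0,0,0,0,0],[0,0,0,0,0]]'
python3 st.py
python3 -m crank '[[0,0,0,0,-0.017],[0,0,0,0,-0.017],[0,0,0,0,-0.017],[0,0,0,0,0],[0,0,0,0,0],[0,0,0,0,0],[0,0,0,0,0],[0,0,0,0,0]]'
python3 st.py
```

```text
clock: 12.55
position: [0.611, 0.1903, 0.1274]
ee_rot: [1.787, 2.583, 0.001]
force: [-0.4, -0.1, 6.4]
width: 0.155
12.55 [0.611  0.1903 0.1274] [-0.37 -0.14  6.41] [-0.083 -0.123  0.078] turned 69.49215306068866 w 0.155
clock: 13.22
position: [0.611, 0.1902, 0.1275]
ee_rot: [1.855, 2.534, 0.001]
force: [-0.7, -0.3, 7.1]
width: 0.155
13.2167 [0.611  0.1902 0.1275] [-0.75 -0.32  7.07] [-0.094 -0.066  0.086] turned 72.54717036470075 w 0.155
```

```bash
python3 -m crank '[[0,0,0,0,-0.017],[0,0,0,0,-0.017],[0,0,0,0,0],[0,0,0,0,0],[0,0,0,0,0],[0,0,0,0,0],[0,0,0,0,0],[0,0,0,0,0]]'
python3 st.py
python3 -m crank '[[0,0,0,0,-0.017],[0,0,0,0,-0.017],[0,0,0,0,0],[0,0,0,0,0],[0,0,0,0,0],[0,0,0,0,0],[0,0,0,0,0],[0,0,0,0,0]]'
python3 st.py
```

```text
clock: 13.88
position: [0.611, 0.1902, 0.1274]
ee_rot: [1.9, 2.501, 0.001]
force: [-0.1, 0.6, 6.7]
width: 0.158
13.8833 [0.611  0.1902 0.1274] [-0.08  0.6   6.72] [-0.127 -0.008  0.114] turned 74.59371300147886 w 0.158
clock: 14.55
position: [0.6109, 0.1902, 0.1274]
ee_rot: [1.945, 2.467, 0.001]
force: [-1.2, 0.3, 7.5]
width: 0.156
14.55 [0.6109 0.1902 0.1274] [-1.16  0.33  7.48] [-0.01  -0.016  0.055] turned 76.63255533139879 w 0.156
```

```bash
python3 -m crank '[[0,0,0,0,-0.017],[0,0,0,0,-0.017],[0,0,0,0,0],[0,0,0,0,0],[0,0,0,0,0],[0,0,0,0,0],[0,0,0,0,0],[0,0,0,0,0]]'
python3 st.py
python3 -m crank '[[0,0,0,0,-0.017],[0,0,0,0,-0.01],[0,0,0,0,0],[0,0,0,0,0],[0,0,0,0,0],[0,0,0,0,0],[0,0,0,0,0],[0,0,0,0,0]]'
python3 st.py
```

```text
clock: 15.22
position: [0.6108, 0.1903, 0.1274]
ee_rot: [1.988, 2.432, 0.0]
force: [-1.2, 0.2, 7.0]
width: 0.155
15.2167 [0.6108 0.1903 0.1274] [-1.23  0.23  6.96] [-0.114  0.084  0.046] turned 78.6668639316707 w 0.155
clock: 15.88
position: [0.6108, 0.1902, 0.1274]
ee_rot: [2.022, 2.403, 0.0]
force: [-0.7, -0.2, 6.6]
width: 0.161
15.8833 [0.6108 0.1902 0.1274] [-0.66 -0.24  6.6 ] [-0.094  0.067  0.097] turned 80.28634509542923 w 0.161
```

```bash
python3 -m crank '[[0,0,0,0,-0.017],[0,0,0,0,-0.01],[0,0,0,0,0],[0,0,0,0,0],[0,0,0,0,0],[0,0,0,0,0],[0,0,0,0,0],[0,0,0,0,0]]'
python3 st.py
python3 - <<'E'
from h import *
import cv2
a=arm.get_image('wrist')[:,:,::-1]
cv2.imwrite('pics/w7c.png',cv2.resize(a[130:310,220:420],None,fx=3.3,fy=3.3,interpolation=cv2.INTER_CUBIC))
E
```

```text
clock: 16.55
position: [0.6108, 0.1903, 0.1273]
ee_rot: [2.056, 2.375, 0.0]
force: [-0.3, -0.2, 7.2]
width: 0.159
16.55 [0.6108 0.1903 0.1273] [-0.26 -0.15  7.16] [-0.088  0.041  0.078] turned 81.90371596452897 w 0.159
```

View pics/w7c.png

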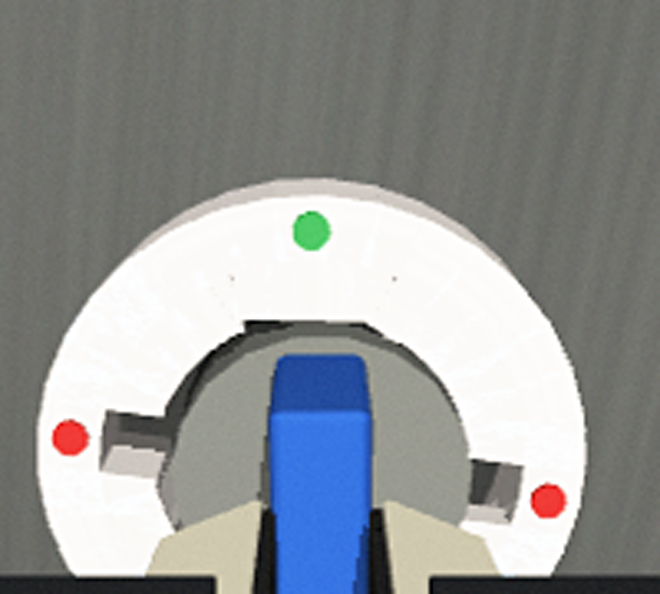

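```bash
python3 -m crank '[[0,0,0,0,-0.017],[0,0,0,0,-0.01],[0,0,0,0,0],[0,0,0,0,0],[0,0,0,0,0],[0,0,0,0,0],[0,0,0,0,0],[0,0,0,0,0]]'
python3 st.py
python3 -m crank '[[0,0,0,0,-0.017],[0,0,0,0,-0.008],[0,0,0,0,0],[0,0,0,0,0],[0,0,0,0,0],[0,0,0,0,0],[0,0,0,0,0],[0,0,0,0,0]]'
python3 st.py
```

```text
clock: 17.27
position: [0.6106, 0.1902, 0.1273]
ee_rot: [2.089, 2.346, -0.0]
force: [-1.3, 0.3, 7.9]
width: 0.154
17.2667 [0.6106 0.1902 0.1273] [-1.29  0.29  7.89] [-0.137  0.164  0.148] turned 83.50914645205013 w 0.154
clock: 17.93
position: [0.6102, 0.1903, 0.1273]
ee_rot: [-2.12, -2.319, 0.001]
force: [-3.3, -0.8, 9.0]
width: 0.154
17.9333 [0.6102 0.1903 0.1273] [-3.34 -0.79  8.95] [-0.188  0.566  0.2  ] turned 84.99561141718254 w 0.154
```

```bash
python3 -m crank '[[0,0,0,0,-0.008],[0,0,0,0,-0.007],[0,0,0,0,0],[0,0,0,0,0],[0,0,0,0,0],[0,0,0,0,0],[0,0,0,0,0],[0,0,0,0,0]]'
python3 st.py
```

```text
clock: 18.6
position: [0.6099, 0.1902, 0.1273]
ee_rot: [-2.137, -2.302, 0.002]
force: [-3.2, -0.7, 9.3]
width: 0.158
18.6 [0.6099 0.1902 0.1273] [-3.17 -0.68  9.28] [-0.217  0.738  0.29 ] turned 85.88838037254675 w 0.158
```

```bash
python3 -m crank '[[0,0,0,0,0.012],[0,0,0,0,0.013],[0,0,0,0,0],[0,0,0,0,0],[0,0,0,0.002,0],[0,0,0,0.002,0],[0,0,0,0,0],[0,0,0,0,0]]'
python3 st.py
```

```text
clock: 19.27
position: [0.61, 0.1903, 0.1285]
ee_rot: [-2.107, -2.329, 0.002]
force: [-4.3, 0.7, 6.3]
width: 0.157
19.2667 [0.61   0.1903 0.1285] [-4.28  0.67  6.32] [-0.024  0.672  0.122] turned 84.40594264592738 w 0.157
```

```bash
python3 -m crank '[[0,0,0,0.002,0],[0,0,0,0.002,0],[0,0,0,0.002,0],[0,0,0,0,0],[0,0,0,0,0],[0,0,0,0,0],[0,0,0,0,0],[0,0,0,0,0]]'
python3 st.py
```

```text
clock: 19.93
position: [0.6104, 0.1903, 0.1309]
ee_rot: [-2.108, -2.329, 0.001]
force: [-4.6, 1.3, 3.4]
width: 0.155
19.9333 [0.6104 0.1903 0.1309] [-4.62  1.33  3.38] [0.041 0.85  0.138] turned 84.42421867845417 w 0.155
```

```bash
python3 -m crank '[[0,0,0,0,0.01],[0,0,0,0,0.008],[0,0,0,0,0],[0,0,0,0.0015,0],[0,0,0,0.0015,0],[0,0,0,0,0],[0,0,0,0,0],[0,0,0,0,0]]'
python3 st.py
```

```text
clock: 20.6
position: [0.6107, 0.1901, 0.1323]
ee_rot: [2.086, 2.349, -0.0]
force: [-3.7, -0.2, 3.0]
width: 0.16
20.6 [0.6107 0.1901 0.1323] [-3.65 -0.2   3.  ] [-0.157  0.82   0.056] turned 83.36119211692237 w 0.16
```

```bash
python3 -m crank '[[0,-0.0013,0,0,0],[0,0,0,0,0],[0,0,0,0.0015,0],[0,0,0,0.001,0],[0,0,0,0,0],[0,0,0,0,0],[0,0,0,0,0],[0,0,0,0,0]]'
python3 st.py
```

```text
clock: 21.27
position: [0.61, 0.1902, 0.1328]
ee_rot: [-2.086, -2.349, 0.001]
force: [-0.8, -0.4, -5.2]
width: 0.157
21.2667 [0.61   0.1902 0.1328] [-0.75 -0.43 -5.17] [ 0.107 -0.039  0.034] turned 83.34854374794998 w 0.157
```

```bash
python3 -m crank '[[0,0,0,-0.0012,0],[0,0,0,0,0],[0,0,0,0,0],[0.5,0,0,0,0],[0.5,0,0,0,0],[0.5,0,0,0,0],[0.5,0,0,0,0],[0.5,0,0,0,0]]'
python3 st.py
python3 -m crank '[[0.5,0,0,0.01,0],[0.5,0,0,0.03,0],[0.5,0,0,0.05,0],[0.5,0,0,0.06,0],[0.5,0,0,0.06,0],[0.5,0,0,0.04,0],[0.5,0,0,0,0],[0.5,0,0,0,0]]'
python3 st.py
python3 - <<'E'
from h import *
import cv2,pickle
c=arm.get_calibration('wrist');pickle.dump(c,open('w8.pkl','wb'))
a=arm.get_image('wrist')[:,:,::-1];cv2.imwrite('pics/w8.png',a)
a=arm.get_image('side')[:,:,::-1];cv2.imwrite('pics/s8.png',a)
cv2.imwrite('pics/s8c.png',cv2.resize(a[120:225,245:355],None,fx=5,fy=5,interpolation=cv2.INTER_CUBIC))
E
```

```text
clock: 21.93
position: [0.6106, 0.1904, 0.1332]
ee_rot: [2.086, 2.348, 0.002]
force: [0.7, -0.5, 0.0]
width: 0.466
21.9333 [0.6106 0.1904 0.1332] [ 0.69 -0.54  0.03] [-0.022 -0.076 -0.013] turned 83.35131240235276 w 0.466
clock: 22.6
position: [0.6108, 0.1907, 0.2347]
ee_rot: [2.085, 2.348, 0.004]
force: [-0.0, 0.6, -0.6]
width: 0.502
22.6 [0.6108 0.1907 0.2347] [-0.03  0.59 -0.62] [ 0.016 -0.066 -0.003] turned 83.34959734670758 w 0.502
```

View pics/w8.png

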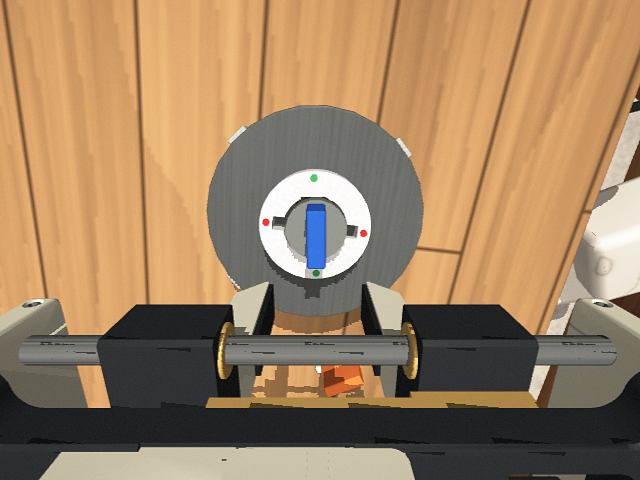

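View pics/s8c.png

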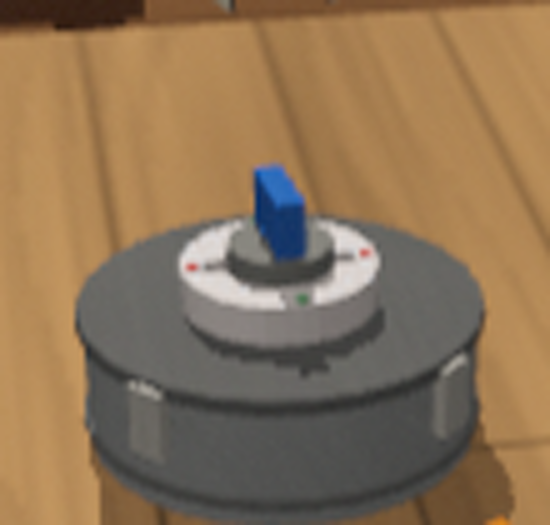

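Run:
```python
from h import *
import cv2
a=arm.get_image('top')[:,:,::-1];cv2.imwrite('pics/t9.png',a)
```

```text
(no output)
```

View pics/t9.png

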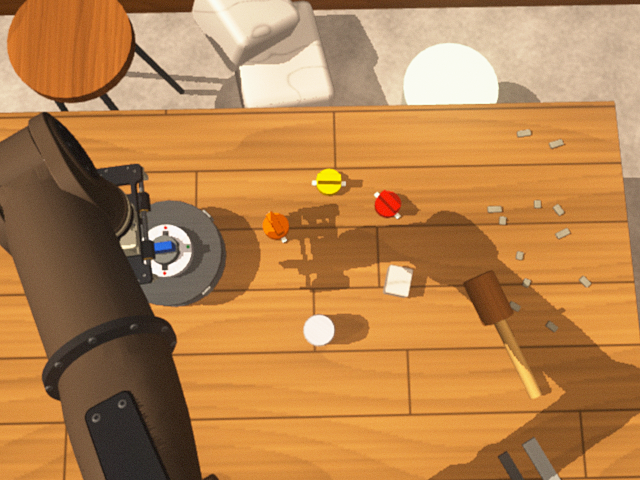

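The top view shows the tin (319,330), stone (399,281), mallet (487,298) and decoy caps where they started. The cap is in the collar and the gripper is clear above it.

```bash
python3 -c "
from cell import arm
print(arm.sign_off())"
```

```text
the job is handed in; nothing more can be done
None
```

The stone-dust pot is closed: the blue-bar cap is in the collar, locked, let go of, and the job is handed in after about 23 s.

- **Fit:** The notch line measured about 0° from the pot's x axis. The lugs dropped straight in, with no contact until the sprung plate.
- **Press and turn:** I pressed to about 9 N on the plate and turned clockwise. The stop showed between about 83.5° and 86°, as a torque rising to 0.29 N m. One lug seemed to meet it first, with about 3 to 5 N sideways, so I backed off about 2.5°.
- **Lock check:** The cap rose about 5 mm with the spring. It then held against a light upward pull of about 3.5 N, as it should with the lugs in their pockets.
- **Last pictures:** The cap sits level with its bar on the line of the green dots, and the gripper is well clear. The tin, stone and mallet are where they were.

The cameras disagreed with each other by up to about 4 mm. I corrected for that with close wrist views before inserting the cap. I did not test whether the locked cap resists turning back.

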